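# Load two steel rods into the contact-resistance jig and hold its plunger on them

### The job

Load the contact-resistance jig: lay the two long steel posts in the carriage's two V-grooves, one in each and both with their necked (grooved) end towards the bridge so that the pins meet plain barrel, then slide the carriage fully home under the bridge. Press the plunger knob down until the engraved ring on its stem is level with the top of the collar it slides through, never bottoming the spring pins, and finish while still holding it there, so that the pins stay on both posts for the reading. Leave the short post and the other things on the bench where they are.

Things in the scene. Friction and masses are not known exactly. Their poses are not given: they have to be found in the camera images.
- rod_a: one of the two long steel posts, a round rod 75 mm long, 12.7 mm in diameter, about 0.11 kg, lying on the bench. Origin at mid-length on its axis (6.3 mm above the bench); x runs along the rod towards its necked end, at various yaws. Either long post may go in either groove
- rod_b: the other long steel post, the same as rod_a
- rod_a_neck (a point): point on rod_a's axis 25 mm from mid-length on the side of the necked end; the fine groove round the post is near here and the barrel is plain on the other side
- rod_b_neck (a point): the same point on rod_b
- jig: the jig: dark steel base plate 225 x 138 mm (x = -105 to 120 mm, top 14 mm above the bench), fixed, at various places and yaws. Origin on the bench on its centre line; x is the direction in which the carriage slides home, y to the left of that. A bridge on two columns, 40 mm deep, 134 mm wide, 128 mm high, spans the rails with its middle at x = 50 mm; the carriage is loaded in front (-x) of it
- carriage (a joint): slide of the carriage in m: 0 = drawn right out for loading, 0.120 = fully home against its stop under the bridge; starts between 0 and 0.015. Slides with about 2 N of friction and stays where it is left
- groove_l (a point): where the middle of a rod seated in the carriage's left (+y) groove comes to lie, on the rod's axis, 42 mm above the bench; moves with the carriage. x along the groove towards the bridge. The 90-degree V is cut in two white blocks 10 mm thick, 30 mm to either side along x (50 mm free between them for fingers); notch 20 mm wide at its top, 44 mm above the bench
- groove_r (a point): the same for the right (-y) groove, 56 mm from the left one. Between the blocks the carriage's top is 28 mm above the bench. Across both ends of the grooves run low lips, 88 mm apart, tops 40 mm above the bench: a rod goes between them
- tab_top (a point): middle of the upper edge of the carriage's upright push tab, 54 mm above the bench: a plate 8 mm thick (jig x), 40 mm wide and 34 mm high at the carriage's front end, 95 mm in front of the middle of the grooves; it moves with the carriage. Push its front (-x) face along jig x, or pinch it
- plunger: the plunger: a 12 mm steel stem in the middle of the bridge under a black mushroom knob (34 mm across, 18 mm high), sprung upwards; it only moves straight down, 27 mm at most. The return spring takes about 4 N to start and 6 N with the ring level; the pins then add about 3.3 N per rod. Rods in both grooves and the carriage home, the pins touch after 15 mm. Origin on the bench below it at rest
- ring (a point): middle of the fine dark ring engraved round the stem: 160 mm above the bench at rest, 20 mm above the collar's top, so it is level after 20 mm of travel
- knob_top (a point): middle of the flat top of the knob, the place to press; 187 mm above the bench at rest, 167 mm when the ring is level with the collar
- collar_top (a point): middle of the top of the collar that the stem slides through, 140 mm above the bench
- pins_l (a joint): how far the two brass spring contact pins over the left groove are pushed in, in m: 0 = free, 0.010 = bottomed. They touch the rod 25 mm before and 10 mm beyond its middle
- pins_r (a joint): the same for the pins over the right groove
- short_post: bystander: a 50 mm long post of the same diameter, lying down, origin at mid-length; may lie where a long post might
- sample_dish: bystander: round lidded plastic dish, 56 mm in diameter, 12 mm high, origin under its middle
- tweezers: bystander: stainless tweezers, 120 mm long, lying flat, origin under the middle
- fuse_tin: bystander: small tin, 50 x 68 x 20 mm, origin under its middle
- coupon_box: bystander: black slotted box of test coupons, 47 x 75 x 28 mm, origin under its middle
- marker_pen: bystander: marker pen, 128 mm long, 15 mm thick, lying down, origin under its middle

How it is judged (in metres and radians):
On the way, in this order (a step that is already met when the one before it is completed fails the run):
1. both long posts lie in the grooves, necked ends towards the bridge, with the carriage still out ((((x of rod_a in the frame of groove_l between -0.009 and 0.009 m and y of rod_a in the frame of groove_l between -0.003 and 0.003 m and z of rod_a in the frame of groove_l between -0.003 and 0.003 m and angle between the x axis of rod_a and the x axis of groove_l, either way round below 0.08 rad and x of rod_a_neck in the frame of groove_l above 0.01 m) and (x of rod_b in the frame of groove_r between -0.009 and 0.009 m and y of rod_b in the frame of groove_r between -0.003 and 0.003 m and z of rod_b in the frame of groove_r between -0.003 and 0.003 m and angle between the x axis of rod_b and the x axis of groove_r, either way round below 0.08 rad and x of rod_b_neck in the frame of groove_r above 0.01 m)) or ((x of rod_b in the frame of groove_l between -0.009 and 0.009 m and y of rod_b in the frame of groove_l between -0.003 and 0.003 m and z of rod_b in the frame of groove_l between -0.003 and 0.003 m and angle between the x axis of rod_b and the x axis of groove_l, either way round below 0.08 rad and x of rod_b_neck in the frame of groove_l above 0.01 m) and (x of rod_a in the frame of groove_r between -0.009 and 0.009 m and y of rod_a in the frame of groove_r between -0.003 and 0.003 m and z of rod_a in the frame of groove_r between -0.003 and 0.003 m and angle between the x axis of rod_a and the x axis of groove_r, either way round below 0.08 rad and x of rod_a_neck in the frame of groove_r above 0.01 m))) and value of joint carriage below 0.06 m), for 0.2 s.
2. the carriage is fully home with both posts in their grooves ((((x of rod_a in the frame of groove_l between -0.009 and 0.009 m and y of rod_a in the frame of groove_l between -0.003 and 0.003 m and z of rod_a in the frame of groove_l between -0.003 and 0.003 m and angle between the x axis of rod_a and the x axis of groove_l, either way round below 0.08 rad and x of rod_a_neck in the frame of groove_l above 0.01 m) and (x of rod_b in the frame of groove_r between -0.009 and 0.009 m and y of rod_b in the frame of groove_r between -0.003 and 0.003 m and z of rod_b in the frame of groove_r between -0.003 and 0.003 m and angle between the x axis of rod_b and the x axis of groove_r, either way round below 0.08 rad and x of rod_b_neck in the frame of groove_r above 0.01 m)) or ((x of rod_b in the frame of groove_l between -0.009 and 0.009 m and y of rod_b in the frame of groove_l between -0.003 and 0.003 m and z of rod_b in the frame of groove_l between -0.003 and 0.003 m and angle between the x axis of rod_b and the x axis of groove_l, either way round below 0.08 rad and x of rod_b_neck in the frame of groove_l above 0.01 m) and (x of rod_a in the frame of groove_r between -0.009 and 0.009 m and y of rod_a in the frame of groove_r between -0.003 and 0.003 m and z of rod_a in the frame of groove_r between -0.003 and 0.003 m and angle between the x axis of rod_a and the x axis of groove_r, either way round below 0.08 rad and x of rod_a_neck in the frame of groove_r above 0.01 m))) and value of joint carriage above 0.117 m), for 0.2 s.
At the end, for the whole second after the job is handed in: Each long post lies in its own groove (9 mm along, 3 mm across, 0.08 rad), neck towards the bridge; carriage home to 3 mm; fingers hold the plunger still with 4 to 25 N, its ring level with the collar's top to 2.2 mm, and both pairs of pins are in by 2.5 to 7.5 mm (all of step 2 and z of ring in the frame of collar_top between -0.0022 and 0.0022 m and value of joint pins_l between 0.0025 and 0.0075 m and value of joint pins_r between 0.0025 and 0.0075 m and contact force between the fingers and plunger between 4 and 25 N and linear speed of plunger below 0.003 m/s); the arm keeps its last pose, push and grip.
It fails at once if spring pins bottomed (value of joint any of pins_l, pins_r above 0.0093 m).
It fails at once if a bystander is moved by more than 30 mm (distance of any of short_post, sample_dish, fuse_tin, tweezers, coupon_box, marker_pen from where it was at the start of the episode above 0.03 m).
It also fails if it takes over 72 s, if anything falls off the work surface, if the arm or the gripper's body presses on something with over 40 N, if the wrist force passes 120 N, or if a joint passes its speed limit or range.

### The arm

A 6-joint arm with a two-finger parallel gripper is mounted at the origin on a cart in front of the work surface, level with it; the furniture and walls round the work are solid. World frame = base frame: x ahead of the robot, y to its left, z up, the work surface at z = 0. Lengths are in m, angles in degrees, forces in N, time in s.
With the tool pointing down it reaches from about 0.375 to 0.9 m from the base axis. Payload 3.1 kg.
Tool frame: the origin (TCP) lies on the centre line of the jaws, within the pads' length; the fingertips stand 14 mm ahead of it and the grasp point (between the pads) lies 5 mm behind it (bot.tips_ahead is the distance from the TCP to the fingertips, in m); z points along the fingers, y is the line along which they close (so a half turn about z gives the same grasp; the last joint's range is limited). The gripper opens to 87 mm and grips with 3 to 60 N. Pads are 19 mm wide; open, the fingers measure 117 mm over their backs; the gripper's body (75 mm by 190 mm) begins 51 mm behind the grasp point.
Start: joints at [-82.993, 30.224, 82.088, -0, 67.689, -10.227], TCP at [0.185, -0.597, 0.237] pointing down, gripper open.
Joint ranges: [-176.69, 176.69], [-43.24, 126.21], [12.49, 139.97], [-82, 262], [0, 151.66], [-163.58, 163.58]. Speed limits (degrees/s): [159.86, 159.86, 180, 180, 180, 180].

### API

Orientations are given as a 3x3 rotation matrix whose columns are the frame's x, y, z axes.
In Python, from rig import bot gives the robot as it stands.
- The arm moves only by the tool play_rows, never from a script. Its argument "moves" is a list that holds one entry, the list of rows, each a list of 6 numbers: the shift along the tool's x, y, z in mm, then the turn, a rotation vector about the tool's x, y, z in rad. A call has 1 to 5 rows; each row shifts and turns the commanded pose from where the row before left it, along the tool's axes as they then stand; what a row does not reach is not made up. A row lasts 1/10 s, in which the tool goes at most 50 mm and 8.59 degrees, less where a joint would pass 70% of its speed; a pose out of reach is approached as far as the arm can. A call with a gripper value outside its range is refused whole. "fingers" is the opening, from -1 (shut) to 1 (fully open), set as the call begins (left out, the last holds). The fingers move at their own pace and stop on an object; the grip force is fixed at half the most. Time passes only in rows, so rows that do not move let the fingers close. It gives the time, the measured TCP pose, the force, the opening and the grip force at its end, in the units of the state.
- bot.read_state(): the state, without advancing time (a new reading comes with each control period).
- bot.capture(name): name is "scene" or "top"; returns a dict with "image" (400x640x3 uint8, blue, green, red), "fx", "fy", "cx", "cy" (pixels), "R" (3x3) and "t" (3): a world point X has camera coordinates R X + t. Camera axes: x right, y down, z forward; pixel columns grow to the right and rows downward; lengths in m; the calibration is good to about 2 mm. A picture is of the moment at which its call begins. There is no depth.
- bot.hand_in(): hands the job in; it is judged then, once.
Trained networks look in a picture, given as the dict that the camera call returned (one of the last four; its "shot" number tells which), for a name from the list of things; names that differ only in an ending like _2 or _b are one class to them, and where a whole thing is asked for, a point or a joint stands for the part that bears it (a point fixed in the world has none). Each returns a list of dicts, best first, with "confidence" (0 to 1); they miss things now and then, are a little off and sometimes report something else, mostly with a low value. They report only what shows in the picture. A call takes as long as a camera call.
- bot.search_frame(picture, query): "centre" ([column, row] in pixels, amid what is visible of it).
- bot.silhouettes(picture, query): "pixels" (400x640 bool, what is visible of it) and "centre" ([column, row] in pixels, amid what is visible of it).
- bot.pinpoint(picture, query): "centre" ([column, row] in pixels: a listed point, or the origin of a listed thing).
The state is a dict: "time_s": time; "joint_positions": joint angles; "qvel": joint speeds; "tau": joint torques, N m; "position": TCP position; "tcp_rot": TCP orientation; "force": force on the tool from outside, world axes, zero at the start; "moment": the same for the moment, N m; "opening": opening from 0.0 (shut) to 1.0 (fully open); "grasp_force": force on a finger pad.
Only numpy, scipy, OpenCV 4.12 (cv2) and the standard library are available. Lean on these libraries where they do the work, as an engineer would, in place of code of your own. Each camera call takes 0.05 s, during which the arm holds its last target. There are 200 camera calls.

## Working session

There is one attempt and no reset: what is moved stays moved. The work goes in short steps, Python scripts to look and compute and a tool call to move; the robot and the scene stay as the last step left them, time stands still between calls to the robot, and variables do not carry over. Pictures are saved under pics/ and viewed, at most 10 in all, crops included, and the job is handed in when it is done.

Besides the shell and the picture viewer there is one more tool, called after "Call:" by a JSON object that holds its "op" and its "data". play_rows: Moves the arm, as the interface text tells. Its arguments: {"type":"object","properties":{"moves":{"type":"array","items":{"type":"array","items":{"type":"array","items":{"type":"number"}}}},"fingers":{"type":"number"}},"required":["moves"]}

```bash
mkdir -p pics; cat > h.py <<'E'
import numpy as np, cv2
from rig import bot
def ray(p,uv,z):
    R=np.array(p["R"]);t=np.array(p["t"]);c=-R.T@t
    d=R.T@np.array([(uv[0]-p["cx"])/p["fx"],(uv[1]-p["cy"])/p["fy"],1])
    return c+d*(z-c[2])/d[2]
def proj(p,X):
    q=np.array(p["R"])@X+np.array(p["t"]);return np.array([p["fx"]*q[0]/q[2]+p["cx"],p["fy"]*q[1]/q[2]+p["cy"]])
E
python3 - <<'E'
from h import *
Z=dict(rod_a=.0063,rod_a_neck=.0063,short_post=.0063,jig=0,groove_l=.042,groove_r=.042,tab_top=.054,knob_top=.187,collar_top=.14,plunger=0,sample_dish=0,tweezers=0,fuse_tin=0,coupon_box=0,marker_pen=0)
for n in("top","scene"):
    p=bot.capture(n);cv2.imwrite(f"pics/{n}0.png",p["image"])
    print(n,-np.array(p["R"]).T@np.array(p["t"]))
    for k,z in Z.items():
        for d in bot.pinpoint(p,k)[:3]:
            if d["confidence"]>.3: print(k,round(d["confidence"],2),np.round(d["centre"]),np.round(ray(p,d["centre"],z)[:2],4))
E
```

```text
top [ 0.50946849 -0.03686066  1.28113571]
rod_a 0.45 [230. 194.] [0.649  0.2178]
rod_a 0.44 [295. 261.] [0.4434 0.0262]
rod_a 0.38 [298. 205.] [0.6103 0.0133]
rod_a_neck 0.64 [304. 264.] [ 0.4326 -0.0007]
short_post 0.5 [351. 254.] [ 0.4586 -0.1421]
jig 0.8 [308. 189.] [ 0.6602 -0.018 ]
groove_l 0.83 [284. 189.] [0.6563 0.0529]
groove_l 0.67 [296. 203.] [0.6141 0.0181]
groove_l 0.49 [364. 152.] [ 0.7583 -0.1857]
groove_r 0.83 [284. 189.] [0.6563 0.0529]
groove_r 0.67 [296. 203.] [0.6141 0.0181]
groove_r 0.49 [364. 152.] [ 0.7583 -0.1857]
tab_top 0.8 [269. 214.] [0.5833 0.0961]
knob_top 0.69 [314. 160.] [ 0.7117 -0.0367]
knob_top 0.49 [406. 164.] [ 0.6952 -0.277 ]
collar_top 0.71 [267. 216.] [0.5718 0.0917]
collar_top 0.65 [318. 166.] [ 0.7055 -0.0477]
plunger 0.67 [317. 175.] [ 0.7014 -0.0464]
sample_dish 0.6 [281. 152.] [0.7732 0.0631]
tweezers 0.6 [247. 153.] [0.7752 0.1645]
tweezers 0.56 [268. 220.] [0.5697 0.105 ]
fuse_tin 0.71 [380. 190.] [ 0.6492 -0.2359]
coupon_box 0.84 [363. 150.] [ 0.7741 -0.1898]
coupon_box 0.44 [306. 267.] [ 0.4255 -0.0069]
marker_pen 0.7 [406. 164.] [ 0.7291 -0.3172]
scene [0.1327582  0.52928653 0.59099201]
rod_a 0.7 [226. 296.] [0.6547 0.2094]
rod_a 0.47 [359. 298.] [0.4468 0.0284]
rod_a_neck 0.5 [369. 293.] [0.4405 0.0022]
short_post 0.61 [399. 253.] [ 0.4622 -0.1556]
jig 0.78 [298. 245.] [ 0.6708 -0.0229]
groove_l 0.81 [309. 247.] [0.6097 0.0052]
groove_l 0.71 [280. 248.] [0.6543 0.0527]
groove_r 0.81 [309. 247.] [0.6097 0.0052]
groove_r 0.71 [280. 248.] [0.6543 0.0527]
tab_top 0.66 [293. 270.] [0.5701 0.0966]
tab_top 0.44 [298. 248.] [0.6134 0.0374]
collar_top 0.79 [292. 189.] [ 0.7066 -0.0401]
sample_dish 0.65 [247. 242.] [0.7757 0.0547]
tweezers 0.54 [208. 260.] [0.7862 0.1631]
tweezers 0.34 [362. 297.] [0.4473 0.0185]
fuse_tin 0.82 [358. 216.] [ 0.6381 -0.2303]
coupon_box 0.65 [316. 205.] [ 0.7646 -0.1928]
marker_pen 0.57 [347. 195.] [ 0.7333 -0.3044]
```

View pics/top0.png

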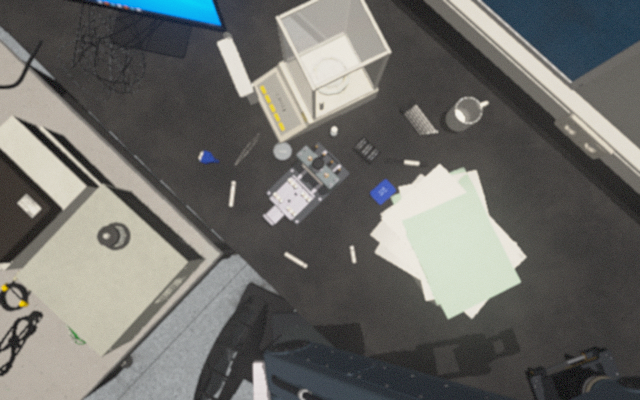

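View pics/scene0.png

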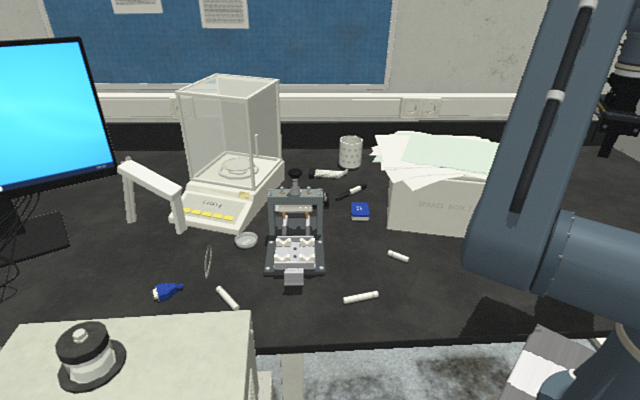

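```bash
cat > loc.py <<'E'
from h import *
from scipy.optimize import least_squares
P={}
def model(q):
    x,y,a,s=q;c,sn=np.cos(a),np.sin(a)
    # groove mid local x unknown: from tab: tab = groove-0.095
    f=lambda lx,ly,z:np.array([x+c*lx-sn*ly,y+sn*lx+c*ly,z])
    return dict(jig=f(0,0,0),collar_top=f(.05,0,.14),knob_top=f(.05,0,.187),plunger=f(.05,0,0),groove_l=f(s,.028,.042),groove_r=f(s,-.028,.042),tab_top=f(s-.095,0,.054))
E
python3 - <<'E'
from loc import *
pics={n:bot.capture(n) for n in("top","scene")}
obs=[]
q0=[.66,-.018,-.80,-.05]
for n,p in pics.items():
    m=model(q0)
    for k in m:
        for d in bot.pinpoint(p,k):
            e=np.linalg.norm(d["centre"]-proj(p,m[k]))
            if e<12 and d["confidence"]>.3: obs.append((n,k,np.array(d["centre"])))
# silhouette corners of the jig not used
R=lambda q:np.concatenate([proj(pics[n],model(q)[k])-c for n,k,c in obs])
r=least_squares(R,q0,loss="soft_l1")
print(np.round(r.x,4),np.degrees(r.x[2]))
for (n,k,c),e in zip(obs,R(r.x).reshape(-1,2)):print(n,k,np.round(e,1))
for k,v in model(r.x).items():print(k,np.round(v,4))
tiles=[]
for n,p in pics.items():
    for k,w in(("rod_a",(.65,.215)),("rod_a",(.4434,.0262)),("short_post",(.46,-.15))):
        for d in bot.silhouettes(p,"rod_a")+bot.silhouettes(p,"short_post"):
            g=ray(p,d["centre"],.0063)[:2]
            if np.linalg.norm(g-w)<.03:
                yx=np.argwhere(d["pixels"]);X=np.array([ray(p,(b,a),.0063)[:2] for a,b in yx]);mu=X.mean(0);u=np.linalg.svd(X-mu)[2][0] if len(X)<3000 else 0
                s=(X-mu)@u;mid=mu+u*(s.max()+s.min())/2
                print(n,k,round(d["confidence"],2),len(X),"mid",np.round(mid,4),"yaw",np.round(np.degrees(np.arctan2(u[1],u[0])),1),"len",round(np.ptp(s),3))
        c=proj(p,np.array([*w,.0063])).astype(int);im=p["image"][c[1]-25:c[1]+25,c[0]-33:c[0]+33]
        tiles.append(cv2.resize(im,(264,200),interpolation=cv2.INTER_CUBIC))
j=pics["top"]["image"][130:240,245:370]
cv2.imwrite("pics/tiles.png",np.vstack([np.hstack(tiles[:3]),np.hstack(tiles[3:])]))
E
```

```text
[ 0.6683 -0.0111 -0.8181 -0.0528] -46.872495455066684
top jig [-1.1 -2.1]
top collar_top [-1.9  3.6]
top knob_top [ 3.2 -0.5]
top plunger [ 2.4 -2.7]
top groove_l [0.9 0.4]
top groove_r [ 1.5 -2.2]
top tab_top [-0.2  2.3]
scene collar_top [2.7 2.1]
scene knob_top [-2.2  3.2]
scene groove_l [1.6 0.4]
scene groove_r [-0.4 -0.8]
scene tab_top [-1.4  2.1]
jig [ 0.6683 -0.0111  0.    ]
collar_top [ 0.7025 -0.0476  0.14  ]
knob_top [ 0.7025 -0.0476  0.187 ]
plunger [ 0.7025 -0.0476  0.    ]
groove_l [0.6527 0.0465 0.042 ]
groove_r [0.6118 0.0083 0.042 ]
tab_top [0.5673 0.0967 0.054 ]
top rod_a 0.51 95 mid [0.6493 0.2108] yaw 172.7 len 0.073
top short_post 0.62 38 mid [ 0.455 -0.147] yaw -173.4 len 0.039
scene rod_a 0.68 154 mid [0.655  0.2101] yaw 171.3 len 0.079
scene rod_a 0.6 199 mid [0.4475 0.024 ] yaw 57.6 len 0.079
```

View pics/tiles.png

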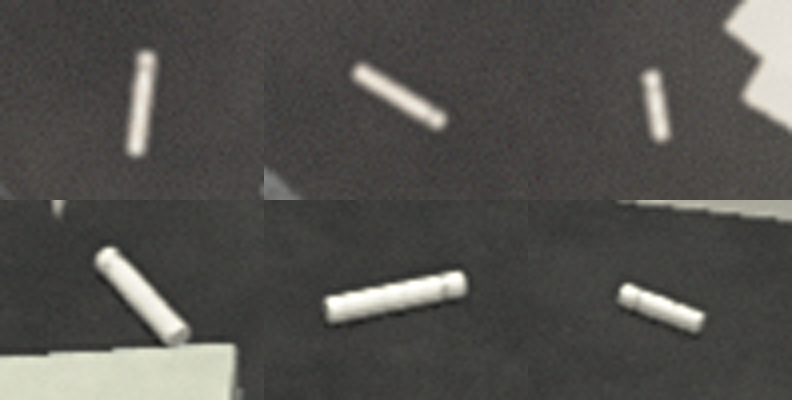

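```bash
cat > ov.py <<'E'
from loc import *
def boxes(q):
    x,y,a,s=q;c,sn=np.cos(a),np.sin(a)
    f=lambda lx,ly,z:np.array([x+c*lx-sn*ly,y+sn*lx+c*ly,z])
    L=[]
    def rect(x0,x1,y0,y1,z):L.append([f(x0,y0,z),f(x1,y0,z),f(x1,y1,z),f(x0,y1,z)])
    rect(-.105,.12,-.069,.069,.014);rect(.03,.07,-.067,.067,.128);rect(s-.099,s-.091,-.02,.02,.054)
    for sg in(-1,1):
        for bx in(-.03,.03): rect(s+bx-.005,s+bx+.005,sg*.028-.010,sg*.028+.010,.044)
    t=np.linspace(0,6.3,24);L.append([f(.05+.017*np.cos(i),.017*np.sin(i),.187) for i in t])
    return L
def draw(p,q,u0,v0,w,h,k):
    im=cv2.resize(p["image"][v0:v0+h,u0:u0+w],None,fx=k,fy=k,interpolation=cv2.INTER_CUBIC)
    for r in boxes(q):
        pt=np.array([(proj(p,X)-(u0,v0)+.5)*k for X in r])
        cv2.polylines(im,[pt.astype(np.int32)],True,(0,0,255),1)
    return im
E
python3 - <<'E'
from ov import *
q=[.6683,-.0111,-.8181,-.0528]
t=draw(bot.capture("top"),q,258,135,100,95,6);s=draw(bot.capture("scene"),q,255,160,80,142,4)
t=cv2.resize(t,None,fx=.9,fy=.9);H=max(len(t),len(s));pad=lambda a:np.vstack([a,np.zeros((H-len(a),a.shape[1],3),np.uint8)])
a=np.hstack([pad(t),pad(s)]);a=a[:,:860];print(a.shape);cv2.imwrite("pics/ov.png",cv2.resize(a,(800,int(a.shape[0]*800/a.shape[1]))))
E
```

```text
(568, 860, 3)
```

View pics/ov.png

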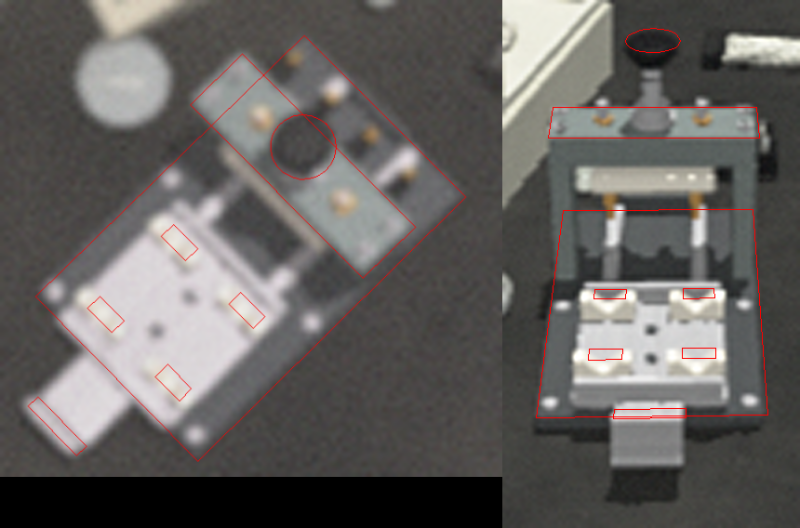

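```bash
cat > go.py <<'E'
from h import *
from scipy.spatial.transform import Rotation as Ro
def Rd(yaw):
    a=np.radians(yaw);return np.array([[np.cos(a),np.sin(a),0],[np.sin(a),-np.cos(a),0],[0,0,-1.]])
def plan(way,start=None,turnend=True):
    """way: list of (x,y,z,yaw,nrows); prints rows in tool axes"""
    if start is None:
        s=bot.read_state();p=np.array(s["position"]);R=np.array(s["tcp_rot"])
    else: p,R=np.array(start[:3]),Rd(start[3])
    for x,y,z,yaw,n in way:
        T=np.array([x,y,z]);v=(Ro.from_matrix(R.T@Rd(yaw))).as_rotvec()/n;dp=(T-p)/n;rows=[]
        for i in range(n):
            sh=R.T@(T-p)/(n-i)*1000;vv=Ro.from_matrix(R.T@Rd(yaw)).as_rotvec()/(n-i)
            sh=np.round(sh,1);vv=np.round(vv,3);rows.append([float(a) for a in (*sh,*vv)])
            p=p+R@sh/1000;R=R@Ro.from_rotvec(vv).as_matrix()
        print("->",np.round(p,4),"max",max(np.linalg.norm(r[:3]) for r in rows));print(rows)
E
python3 - <<'E'
from go import *
from loc import *
s=bot.read_state();print(s["position"],np.round(s["tcp_rot"],3).tolist(),s["opening"],s["force"])
pics={n:bot.capture(n) for n in("top","scene")}
for w in((.652,.2105),(.4465,.026)):
    for n,p in pics.items():
        c=proj(p,np.array([*w,.0063])).astype(int);g=cv2.cvtColor(p["image"],cv2.COLOR_BGR2GRAY)
        h=18 if n=="top" else 25
        m=np.zeros_like(g);m[c[1]-h:c[1]+h,c[0]-h:c[0]+h]=1
        b=((g>125)&(m>0)).astype(np.uint8);_,lab,st,ce=cv2.connectedComponentsWithStats(b)
        k=min(range(1,len(st)),key=lambda k:np.hypot(*(ce[k]-c)))
        X=np.array([ray(p,(u,v),.0063)[:2] for v,u in np.argwhere(lab==k)]);mu=X.mean(0);u=np.linalg.svd(X-mu)[2][0];t=(X-mu)@u
        print(n,len(X),np.round(mu,4),np.round(mu+u*(t.max()+t.min())/2,4),round(np.degrees(np.arctan2(u[1],u[0])),1),round(np.ptp(t),4))
# cabinet corner
def line(p,uv):
    R=np.array(p["R"]);c=-R.T@np.array(p["t"]);return c,R.T@np.array([(uv[0]-p["cx"])/p["fx"],(uv[1]-p["cy"])/p["fy"],1])
c1,d1=line(pics["top"],(200,253));c2,d2=line(pics["scene"],(252,312))
k=np.linalg.lstsq(np.c_[d1,-d2],c2-c1,rcond=None)[0];print("cab",c1+k[0]*d1,c2+k[1]*d2)
plan([(.4465,.026,.24,57.6,5),(.4465,.026,.24,-122.4,5)])
E
```

```text
[ 0.18521784 -0.59689592  0.23654178] [[0.955, 0.296, 0.0], [0.296, -0.955, 0.0], [0.0, -0.0, -1.0]] 0.9983183302488357 [-0.49214353  0.82209909  0.23375731]
top 126 [0.651  0.2121] [0.6508 0.2122] 172.7 0.077
scene 739 [0.622  0.2327] [0.6319 0.2327] 179.6 0.1248
top 127 [0.4476 0.0262] [0.4475 0.026 ] -122.6 0.0777
scene 216 [0.4473 0.023 ] [0.4469 0.0224] 57.8 0.0785
cab [0.47853005 0.27335615 0.13800388] [0.48086501 0.2755911  0.13854719]
-> [0.4465 0.026  0.24  ] max 135.16219885752082
[[86.8, -103.5, -0.7, 0.0, -0.0, -0.141], [100.5, -90.3, -0.7, 0.0, 0.0, -0.141], [112.2, -75.2, -0.7, 0.0, 0.0, -0.141], [121.7, -58.8, -0.7, 0.0, 0.0, -0.141], [128.7, -41.0, -0.7, 0.0, 0.0, -0.141]]
-> [0.4465 0.026  0.24  ] max 0.0
[[0.0, -0.0, 0.0, -0.0, 0.0, -0.628], [0.0, -0.0, 0.0, -0.0, 0.0, -0.628], [0.0, -0.0, 0.0, -0.0, 0.0, -0.628], [0.0, 0.0, 0.0, -0.0, 0.0, -0.629], [0.0, 0.0, 0.0, -0.0, -0.0, -0.628]]
```

```bash
python3 - <<'E'
from go import *
plan([(.447,.0245,.12,57.6,15),(.447,.0245,.016,57.6,5)])
E
```

```text
-> [0.447  0.0245 0.12  ] max 45.66628953615566
[[28.9, -34.4, 7.8, 0.0, -0.0, -0.047], [30.5, -33.0, 7.8, 0.0, -0.0, -0.047], [32.1, -31.5, 7.8, 0.0, 0.0, -0.047], [33.5, -30.0, 7.8, 0.0, 0.0, -0.047], [34.9, -28.4, 7.8, 0.0, 0.0, -0.047], [36.2, -26.7, 7.8, 0.0, 0.0, -0.047], [37.4, -25.0, 7.7, 0.0, 0.0, -0.047], [38.5, -23.2, 7.8, 0.0, 0.0, -0.047], [39.5, -21.4, 7.7, 0.0, 0.0, -0.047], [40.5, -19.5, 7.8, 0.0, 0.0, -0.047], [41.4, -17.5, 7.7, 0.0, 0.0, -0.047], [42.1, -15.6, 7.8, 0.0, 0.0, -0.047], [42.9, -13.6, 7.7, 0.0, 0.0, -0.047], [43.4, -11.6, 7.8, 0.0, 0.0, -0.047], [43.9, -9.5, 7.7, 0.0, 0.0, -0.047]]
-> [0.447  0.0245 0.016 ] max 20.8
[[0.0, 0.0, 20.8, 0.0, 0.0, 0.0], [0.0, 0.0, 20.8, 0.0, 0.0, 0.0], [0.0, 0.0, 20.8, 0.0, 0.0, 0.0], [0.0, 0.0, 20.8, 0.0, 0.0, 0.0], [0.0, 0.0, 20.8, 0.0, 0.0, 0.0]]
```

Call:
{"op": "play_rows", "data": {"moves": [[[29,-34.4,0,0,0,-0.047],[30.5,-33,0,0,0,-0.047],[32,-31.5,0,0,0,-0.047],[33.5,-30,0,0,0,-0.047],[35,-28.4,0,0,0,-0.047]]]}}

```text
time_s: 3.7
position: [0.273, -0.3882, 0.2367]
tcp_rot: [[0.859, 0.512, 0.0], [0.512, -0.859, -0.0], [0.0, 0.001, -1.0]]
force: [0.8, 0.4, -0.7]
opening: 1.002
grasp_force: 0.0
```

Call:
{"op": "play_rows", "data": {"moves": [[[36,-26.7,0,0,0,-0.047],[37.4,-25,0,0,0,-0.047],[38.5,-23.2,0,0,0,-0.047],[39.5,-21.4,0,0,0,-0.047],[40.5,-19.5,0,0,0,-0.047]]]}}

```text
time_s: 4.2
position: [0.3602, -0.1812, 0.2369]
tcp_rot: [[0.716, 0.698, 0.001], [0.698, -0.716, -0.001], [0.0, 0.001, -1.0]]
force: [0.6, 1.0, 0.4]
opening: 1.0
grasp_force: 0.0
```

Call:
{"op": "play_rows", "data": {"moves": [[[41.4,-17.5,20,0,0,-0.047],[42.1,-15.6,20,0,0,-0.047],[42.9,-13.6,20,0,0,-0.047],[43.4,-11.6,20,0,0,-0.047],[43.9,-9.5,20,0,0,-0.047]]]}}

```text
time_s: 4.7
position: [0.4479, 0.0261, 0.136]
tcp_rot: [[0.534, 0.846, 0.001], [0.846, -0.534, -0.0], [0.0, 0.001, -1.0]]
force: [0.8, -0.1, 0.6]
opening: 1.005
grasp_force: 0.0
```

```bash
python3 - <<'E'
from go import *
plan([(.447,.0245,.06,57.6,3),(.447,.0245,.0155,57.6,5)])
E
```

```text
-> [0.447  0.0245 0.06  ] max 25.407085625864294
[[-0.6, 0.0, 25.3, 0.0, -0.0, 0.001], [-0.6, 0.0, 25.4, 0.001, -0.0, 0.001], [-0.7, 0.1, 25.3, 0.0, -0.0, 0.0]]
-> [0.447  0.0245 0.0155] max 8.9
[[0.0, -0.0, 8.9, 0.0, -0.0, 0.0], [0.0, -0.0, 8.9, 0.0, -0.0, 0.0], [0.0, -0.0, 8.9, 0.0, -0.0, 0.0], [0.0, -0.0, 8.9, 0.0, -0.0, 0.0], [0.0, -0.0, 8.9, 0.0, -0.0, 0.0]]
```

Call:
{"op": "play_rows", "data": {"moves": [[[-0.9,0,30,0,0,0],[-0.9,0,30,0,0,0],[0,0,30,0,0,0],[0,0,20,0,0,0],[0,0,10.5,0,0,0]]]}}

```text
time_s: 5.2
position: [0.4456, 0.023, 0.0145]
tcp_rot: [[0.535, 0.845, -0.002], [0.845, -0.535, 0.0], [-0.001, -0.002, -1.0]]
force: [0.3, -0.3, -1.2]
opening: 1.002
grasp_force: 0.0
```

Call:
{"op": "play_rows", "data": {"moves": [[[0,0,0,0,0,0],[0,0,0,0,0,0],[0,0,0,0,0,0],[0,0,0,0,0,0],[0,0,0,0,0,0]]], "fingers": -1}}

```text
time_s: 5.7
position: [0.4462, 0.0228, 0.0165]
tcp_rot: [[0.535, 0.845, 0.001], [0.845, -0.535, -0.0], [0.0, 0.001, -1.0]]
force: [0.3, 0.9, 0.3]
opening: 0.634
grasp_force: 0.0
```

Call:
{"op": "play_rows", "data": {"moves": [[[0,0,0,0,0,0],[0,0,0,0,0,0],[0,0,0,0,0,0],[0,0,0,0,0,0],[0,0,-5,0,0,0]]]}}

```text
time_s: 6.2
position: [0.4455, 0.023, 0.0208]
tcp_rot: [[0.535, 0.845, -0.001], [0.845, -0.535, 0.0], [-0.0, -0.001, -1.0]]
force: [0.0, 0.8, -0.0]
opening: 0.169
grasp_force: 0.0
```

Call:
{"op": "play_rows", "data": {"moves": [[[1.5,0,5,0,0,0],[0,0,0,0,0,0],[0,0,0,0,0,0],[0,0,0,0,0,0]]]}}

```text
time_s: 6.6
position: [0.4467, 0.0239, 0.0179]
tcp_rot: [[0.535, 0.845, 0.001], [0.845, -0.535, -0.001], [0.0, 0.001, -1.0]]
force: [-2.7, -1.6, 19.2]
opening: 0.129
grasp_force: 30.0
```

Call:
{"op": "play_rows", "data": {"moves": [[[0,0,-20,0,0,0],[0,0,-30,0,0,0],[0,0,-30,0,0,0],[0,0,-30,0,0,0],[0,0,0,0,0,0]]]}}

```text
time_s: 7.1
position: [0.4489, 0.0239, 0.1291]
tcp_rot: [[0.535, 0.845, 0.008], [0.845, -0.535, -0.001], [0.003, 0.007, -1.0]]
force: [1.4, 0.4, -1.1]
opening: 0.132
grasp_force: 30.0
```

```bash
python3 - <<'E'
from go import *
s=bot.read_state();print(s["position"],s["opening"],s["grasp_force"])
p=bot.capture("top");a=p["image"][200:300,240:340]
q=bot.capture("scene");b=q["image"][220:320,300:420]
z=np.array(s["position"])-[0,0,.009]
for n,c in(("top",p),("scene",q)):
    print(n,proj(c,z),[(round(d["confidence"],2),np.round(ray(c,d["centre"],z[2]),4)) for d in bot.pinpoint(c,"rod_a")+bot.pinpoint(c,"rod_a_neck")])
cv2.imwrite("pics/g1.png",np.hstack([cv2.resize(a,(360,360)),cv2.resize(b,(432,360))]))
plan([(.6118,.0083,.13,133.1,10),(.6118,.0083,.052,133.1,4)])
E
```

```text
[0.44885964 0.02392747 0.12905259] 0.13188483764164713 29.990530908107758
top [293.95464406 261.20113172] [(0.55, array([0.6426, 0.204 , 0.1201])), (0.48, array([0.7624, 0.1369, 0.1201]))]
scene [363.72084494 253.45849467] [(0.72, array([ 0.7606, -0.102 ,  0.1201])), (0.52, array([0.5517, 0.2756, 0.1201])), (0.51, array([0.4407, 0.0245, 0.1201])), (0.39, array([0.5123, 0.1506, 0.1201]))]
-> [0.6119 0.0083 0.13  ] max 16.808926200087857
[[7.5, 14.9, -0.6, -0.0, -0.0, -0.132], [5.5, 15.7, -0.6, -0.0, -0.0, -0.132], [3.4, 16.3, -0.6, -0.0, -0.0, -0.132], [1.2, 16.6, -0.6, -0.0, -0.0, -0.132], [-1.0, 16.7, -0.6, -0.0, -0.0, -0.132], [-3.2, 16.4, -0.5, -0.001, -0.0, -0.131], [-5.3, 15.8, -0.5, -0.0, -0.0, -0.132], [-7.3, 15.0, -0.5, -0.0, -0.001, -0.131], [-9.2, 13.9, -0.6, -0.001, -0.0, -0.132], [-11.0, 12.7, -0.5, -0.0, -0.001, -0.131]]
-> [0.6118 0.0083 0.052 ] max 19.500256408570632
[[0.0, -0.0, 19.5, -0.0, 0.0, -0.0], [0.0, -0.0, 19.5, -0.0, 0.0, -0.0], [0.0, -0.0, 19.5, -0.0, 0.0, -0.0], [0.1, -0.0, 19.5, -0.0, 0.0, -0.0]]
```

View pics/g1.png

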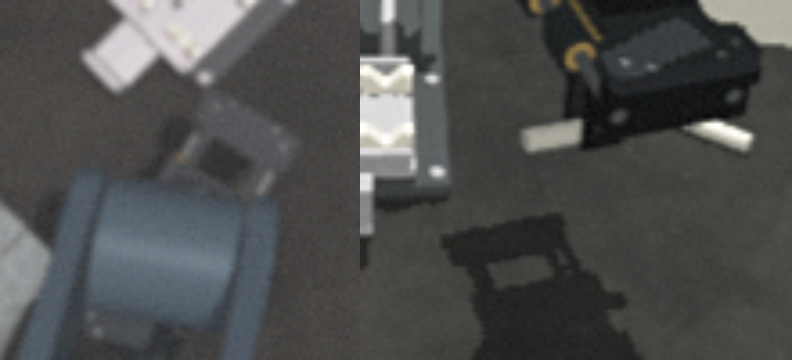

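```bash
python3 - <<'E'
from go import *
q=bot.capture("scene");s=bot.read_state();P=np.array(s["position"]);R=np.array(s["tcp_rot"]);print(P)
for dz in(.008,.0115):
  for l in(.034,.0375,.041): print(dz,l,proj(q,P+R@[l,0,dz]))
g=cv2.cvtColor(q["image"],cv2.COLOR_BGR2GRAY);b=(g>130).astype(np.uint8);b[:,:335]=0;b[:,385:]=0;b[:240]=0;b[275:]=0
vu=np.argwhere(b);u=vu[:,1];print(u.min(),[ (k,vu[u==k,0].min(),vu[u==k,0].max()) for k in range(u.min(),u.min()+20,2) if (u==k).any()])
E
```

```text
[0.44585295 0.02432192 0.12482343]
0.008 0.034 [348.29532679 258.54928902]
0.008 0.0375 [346.57892513 258.86450631]
0.008 0.041 [344.85824291 259.18050973]
0.0115 0.034 [348.19757716 259.9732867 ]
0.0115 0.0375 [346.48520878 260.28951014]
0.0115 0.041 [344.76858024 260.60652031]
347 [(347, np.int64(258), np.int64(262)), (349, np.int64(257), np.int64(262)), (351, np.int64(257), np.int64(262)), (353, np.int64(257), np.int64(262)), (355, np.int64(256), np.int64(261)), (357, np.int64(256), np.int64(261)), (359, np.int64(256), np.int64(260)), (361, np.int64(256), np.int64(259))]
```

```bash
python3 - <<'E'
from go import *
plan([(.612,.0095,.11,133.1,10)])
E
```

```text
-> [0.612  0.0096 0.11  ] max 16.79583281650541
[[7.6, 14.8, 1.4, -0.0, -0.0, -0.132], [5.6, 15.7, 1.4, -0.0, -0.0, -0.132], [3.5, 16.3, 1.4, -0.0, -0.0, -0.132], [1.3, 16.6, 1.4, -0.0, -0.0, -0.132], [-0.9, 16.7, 1.5, -0.0, -0.0, -0.132], [-3.0, 16.4, 1.4, -0.001, -0.0, -0.131], [-5.2, 15.9, 1.5, -0.0, -0.0, -0.132], [-7.2, 15.1, 1.5, -0.0, -0.001, -0.131], [-9.1, 14.0, 1.4, -0.001, -0.0, -0.132], [-10.8, 12.7, 1.5, -0.0, -0.001, -0.131]]
```

Call:
{"op": "play_rows", "data": {"moves": [[[7.6,14.8,0,0,0,-0.132],[5.6,15.7,0,0,0,-0.132],[3.5,16.3,0,0,0,-0.132],[1.3,16.6,0,0,0,-0.132],[-0.9,16.7,0,0,0,-0.132]]]}}

```text
time_s: 7.95
position: [0.5297, 0.0167, 0.1248]
tcp_rot: [[-0.1, 0.995, -0.002], [0.995, 0.1, 0.0], [0.001, -0.002, -1.0]]
force: [-0.1, 0.7, -1.3]
opening: 0.137
grasp_force: 30.0
```

Call:
{"op": "play_rows", "data": {"moves": [[[-3,16.4,2,0,0,-0.131],[-5.2,15.9,3,0,0,-0.132],[-7.2,15.1,3,0,0,-0.131],[-9.1,14,3,0,0,-0.132],[-10.8,12.7,3,0,0,-0.131]]]}}

```text
time_s: 8.45
position: [0.6128, 0.0095, 0.1103]
tcp_rot: [[-0.687, 0.727, -0.003], [0.727, 0.687, 0.001], [0.002, -0.002, -1.0]]
force: [0.1, -0.2, -0.8]
opening: 0.135
grasp_force: 30.0
```

Call:
{"op": "play_rows", "data": {"moves": [[[0,0,0,0,0,0],[0,0,0,0,0,0]]]}}

```text
time_s: 8.65
position: [0.6116, 0.0096, 0.1107]
tcp_rot: [[-0.681, 0.732, -0.003], [0.732, 0.681, 0.001], [0.003, -0.002, -1.0]]
force: [-1.2, -0.2, -0.7]
opening: 0.13
grasp_force: 30.0
```

```bash
python3 - <<'E'
from go import *
from ov import *
p=bot.capture("scene");s=bot.read_state();print(s["position"],np.degrees(np.arctan2(s["tcp_rot"][1][0],s["tcp_rot"][0][0])))
P=np.array(s["position"]);R=np.array(s["tcp_rot"])
for l in(-.0375,.0375): print(proj(p,P+R@[l,0,.0105]))
for k in("groove_l","tab_top","groove_r"):print(k,[(round(d["confidence"],2),np.round(d["centre"],1)) for d in bot.pinpoint(p,k)])
im=draw(p,[.6683,-.0111,-.8181,-.0528],245,170,120,130,5)
cv2.imwrite("pics/g2.png",im[:600])
plan([(.612,.0095,.054,133.1,4)])
E
```

```text
[0.61123673 0.00968164 0.11098294] 132.95365285392597
[307.05749959 217.13239052]
[307.22398043 236.37373404]
groove_l [(0.72, array([284.6, 249.1])), (0.71, array([307.8, 229. ])), (0.58, array([307.9, 247.1]))]
tab_top [(0.56, array([296.2, 272.8])), (0.52, array([295.4, 187.6]))]
groove_r [(0.72, array([284.6, 249.1])), (0.71, array([307.8, 229. ])), (0.58, array([307.9, 247.1]))]
-> [0.612  0.0095 0.054 ] max 14.500344823486095
[[-0.1, 0.0, 14.5, -0.0, -0.0, -0.0], [-0.1, 0.0, 14.5, -0.0, -0.0, -0.0], [-0.0, 0.1, 14.4, -0.0, -0.001, -0.001], [-0.1, 0.0, 14.5, -0.001, -0.0, -0.0]]
```

View pics/g2.png

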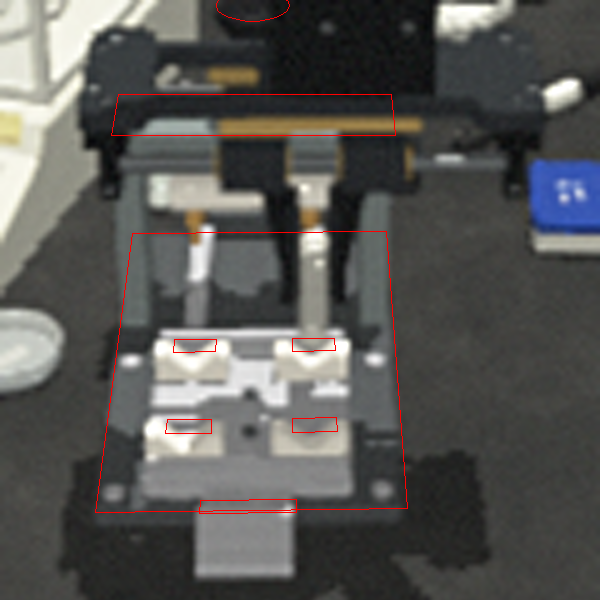

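Call:
{"op": "play_rows", "data": {"moves": [[[0,0,15,0,0,0],[0,0,15,0,0,0],[0,0,15,0,0,0],[0,0,7,0,0,0],[0,0,0,0,0,0]]]}}

```text
time_s: 9.35
position: [0.6116, 0.0096, 0.0579]
tcp_rot: [[-0.683, 0.73, -0.004], [0.73, 0.683, 0.001], [0.003, -0.002, -1.0]]
force: [0.5, 0.5, -1.1]
opening: 0.131
grasp_force: 30.0
```

Call:
{"op": "play_rows", "data": {"moves": [[[0,0,2,0,0,0],[0,0,2,0,0,0],[0,0,0,0,0,0]]]}}

```text
time_s: 9.65
position: [0.6132, 0.0094, 0.0563]
tcp_rot: [[-0.683, 0.73, 0.001], [0.73, 0.683, -0.0], [-0.0, 0.0, -1.0]]
force: [-0.2, -0.5, -1.2]
opening: 0.137
grasp_force: 30.0
```

```bash
python3 - <<'E'
from go import *
s=bot.read_state();print(s["position"],s["force"],s["moment"])
p=bot.capture("scene");print(proj(p,np.array([.612,.0095,.042])))
im=cv2.resize(p["image"][190:290,250:350],None,fx=6,fy=6,interpolation=cv2.INTER_CUBIC);cv2.imwrite("pics/g3.png",im)
E
```

```text
[0.6131565  0.00935748 0.05629162] [-0.17565938 -0.53769071 -1.19815572] [-0.01360195 -0.12122563 -0.01321564]
[306.91594696 247.1401562 ]
```

View pics/g3.png

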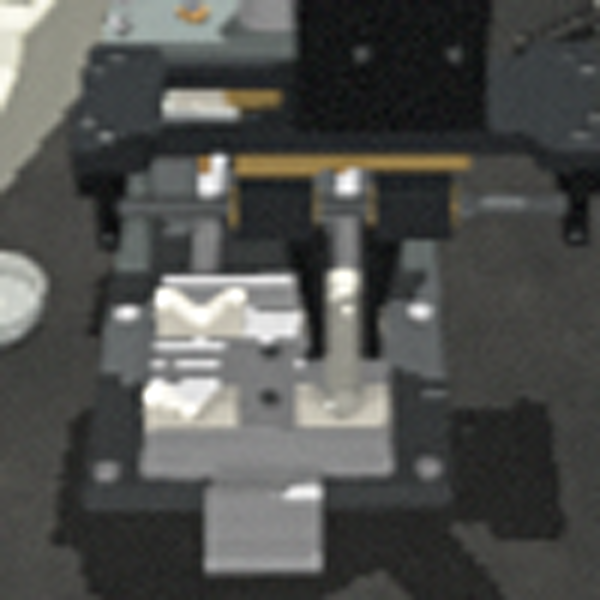

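Call:
{"op": "play_rows", "data": {"moves": [[[0,0,1.5,0,0,0],[0,0,1.5,0,0,0],[0,0,0,0,0,0]]]}}

```text
time_s: 10.0
position: [0.6135, 0.0095, 0.0537]
tcp_rot: [[-0.683, 0.73, 0.001], [0.73, 0.683, 0.0], [-0.001, 0.001, -1.0]]
force: [1.1, 0.5, 2.8]
opening: 0.137
grasp_force: 30.0
```

Call:
{"op": "play_rows", "data": {"moves": [[[0,0,1,0,0,0],[0,0,0,0,0,0]]]}}

```text
time_s: 10.2
position: [0.6136, 0.0093, 0.0536]
tcp_rot: [[-0.683, 0.73, 0.002], [0.73, 0.683, -0.0], [-0.002, 0.001, -1.0]]
force: [-0.8, 1.7, 7.7]
opening: 0.135
grasp_force: 30.0
```

Call:
{"op": "play_rows", "data": {"moves": [[[0,0,0,0,0,0],[0,0,0,0,0,0],[0,0,0,0,0,0],[0,0,0,0,0,0],[0,0,0,0,0,0]]], "fingers": -0.3}}

```text
time_s: 10.7
position: [0.6127, 0.0094, 0.0517]
tcp_rot: [[-0.683, 0.73, -0.001], [0.73, 0.683, 0.0], [0.0, -0.0, -1.0]]
force: [0.1, -0.7, -0.4]
opening: 0.344
grasp_force: 0.0
```

Call:
{"op": "play_rows", "data": {"moves": [[[0,0,-10,0,0,0],[0,0,-20,0,0,0],[0,0,-30,0,0,0],[0,0,-30,0,0,0],[0,0,-10,0,0,0]]]}}

```text
time_s: 11.2
position: [0.615, 0.0091, 0.1559]
tcp_rot: [[-0.683, 0.73, 0.007], [0.73, 0.683, -0.001], [-0.005, 0.004, -1.0]]
force: [1.3, -0.3, -0.4]
opening: 0.354
grasp_force: 0.0
```

```bash
python3 - <<'E'
from go import *
plan([(.651,.2118,.11,172.2,10)])
E
```

```text
-> [0.651  0.2118 0.11  ] max 21.1463944917331
[[12.4, 16.5, 4.6, 0.0, 0.001, -0.068], [11.2, 17.3, 4.6, 0.0, 0.001, -0.068], [10.0, 18.0, 4.6, 0.0, 0.001, -0.068], [8.8, 18.6, 4.6, 0.0, 0.001, -0.068], [7.5, 19.2, 4.6, 0.0, 0.0, -0.068], [6.1, 19.6, 4.6, 0.0, 0.001, -0.069], [4.8, 20.0, 4.7, 0.001, 0.0, -0.068], [3.4, 20.3, 4.6, 0.0, 0.001, -0.069], [2.0, 20.4, 4.6, 0.001, 0.0, -0.068], [0.6, 20.6, 4.6, 0.0, 0.001, -0.069]]
```

Call:
{"op": "play_rows", "data": {"moves": [[[12.4,16.5,3,0,0,-0.068],[11.2,17.3,3,0,0,-0.068],[10,18,3,0,0,-0.068],[8.8,18.6,3,0,0,-0.068],[7.5,19.2,3,0,0,-0.068]]], "fingers": 1}}

```text
time_s: 11.7
position: [0.6304, 0.1116, 0.1365]
tcp_rot: [[-0.889, 0.458, -0.001], [0.458, 0.889, -0.0], [0.001, -0.001, -1.0]]
force: [0.5, -0.5, 0.4]
opening: 0.72
grasp_force: 0.0
```

Call:
{"op": "play_rows", "data": {"moves": [[[6.1,19.6,5,0,0,-0.069],[4.8,20,5,0,0,-0.068],[3.4,20.3,5,0,0,-0.069],[2,20.4,5,0,0,-0.068],[0.6,20.6,5,0,0,-0.069]]]}}

```text
time_s: 12.2
position: [0.6484, 0.2128, 0.1113]
tcp_rot: [[-0.991, 0.133, -0.001], [0.133, 0.991, -0.0], [0.001, -0.0, -1.0]]
force: [0.4, -0.7, 0.4]
opening: 0.993
grasp_force: 0.0
```

Call:
{"op": "play_rows", "data": {"moves": [[[0,0,0,0,0,0],[0,0,0,0,0,0]]]}}

```text
time_s: 12.4
position: [0.6481, 0.2119, 0.1115]
tcp_rot: [[-0.991, 0.135, -0.001], [0.135, 0.991, -0.001], [0.001, -0.001, -1.0]]
force: [-0.2, 0.3, -0.4]
opening: 0.999
grasp_force: 0.0
```

```bash
python3 - <<'E'
from go import *
plan([(.651,.2118,.016,172.2,5)])
p=bot.capture("scene");print(proj(p,np.array([.651,.2118,.0063])),proj(p,np.array([.6881,.2067,.0063])),proj(p,np.array([.6139,.2169,.0063])))
cv2.imwrite("pics/g4.png",np.hstack([cv2.resize(p["image"][230:330,185:285],None,fx=4,fy=4,interpolation=2),cv2.resize(p["image"][190:290,250:350],None,fx=4,fy=4,interpolation=2)]))
E
```

```text
-> [0.651  0.2118 0.016 ] max 19.10968340920383
[[-0.6, 0.1, 19.1, -0.0, -0.0, 0.0], [-0.6, 0.1, 19.1, -0.0, -0.0, 0.0], [-0.6, 0.0, 19.1, -0.0, -0.0, 0.0], [-0.6, 0.1, 19.1, -0.0, -0.001, 0.0], [-0.6, 0.0, 19.1, -0.001, -0.0, 0.0]]
[226.26845489 298.00085536] [217.36681221 288.15879776] [235.71791301 308.44860242]
```

View pics/g4.png

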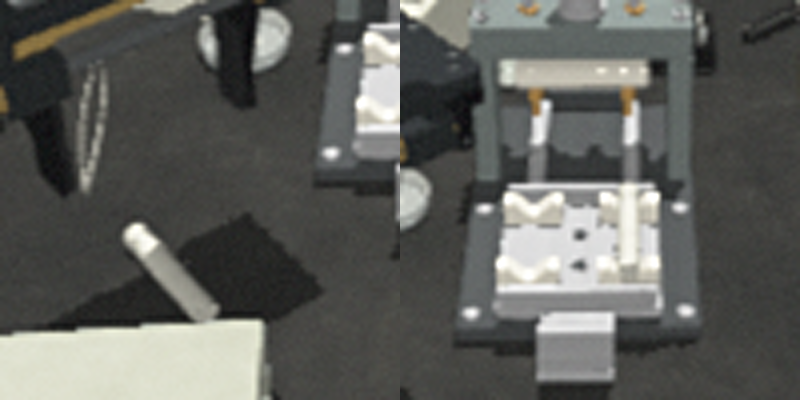

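Call:
{"op": "play_rows", "data": {"moves": [[[-1.5,0,25,0,0,0],[-1.4,0,25,0,0,0],[0,0,25,0,0,0],[0,0,12,0,0,0],[0,0,6,0,0,0]]]}}

```text
time_s: 12.95
position: [0.651, 0.2105, 0.0179]
tcp_rot: [[-0.991, 0.137, -0.002], [0.137, 0.991, -0.001], [0.002, -0.001, -1.0]]
force: [0.7, 0.4, 0.8]
opening: 0.999
grasp_force: 0.0
```

Call:
{"op": "play_rows", "data": {"moves": [[[0,0,0,0,0,0],[0,0,0,0,0,0],[0,0,0,0,0,0],[0,0,0,0,0,0],[0,0,0,0,0,0]]], "fingers": -1}}

```text
time_s: 13.45
position: [0.652, 0.2118, 0.0198]
tcp_rot: [[-0.991, 0.135, 0.001], [0.135, 0.991, 0.0], [-0.001, 0.0, -1.0]]
force: [-0.2, -0.2, 0.4]
opening: 0.631
grasp_force: 0.0
```

Call:
{"op": "play_rows", "data": {"moves": [[[0,0,0,0,0,0],[0,0,0,0,0,0],[0,0,0,0,0,0],[0,0,0,0,0,0],[0,0,0,0,0,0]]]}}

```text
time_s: 13.95
position: [0.6516, 0.2116, 0.019]
tcp_rot: [[-0.991, 0.135, -0.0], [0.135, 0.991, -0.0], [0.0, -0.0, -1.0]]
force: [0.5, -0.4, 0.7]
opening: 0.171
grasp_force: 0.0
```

Call:
{"op": "play_rows", "data": {"moves": [[[0,0,0,0,0,0],[0,0,0,0,0,0],[0,0,0,0,0,0]]]}}

```text
time_s: 14.25
position: [0.6516, 0.2116, 0.019]
tcp_rot: [[-0.991, 0.135, -0.0], [0.135, 0.991, -0.0], [0.0, -0.0, -1.0]]
force: [-0.7, 0.3, -0.2]
opening: 0.136
grasp_force: 30.0
```

Call:
{"op": "play_rows", "data": {"moves": [[[0,0,-10,0,0,0],[0,0,-20,0,0,0],[0,0,-30,0,0,0],[0,0,-30,0,0,0],[0,0,-5,0,0,0]]]}}

```text
time_s: 14.75
position: [0.6545, 0.2123, 0.1188]
tcp_rot: [[-0.991, 0.135, 0.009], [0.135, 0.991, 0.001], [-0.008, 0.003, -1.0]]
force: [0.3, -0.1, -1.3]
opening: 0.132
grasp_force: 30.0
```

Call:
{"op": "play_rows", "data": {"moves": [[[0,0,0,0,0,0],[0,0,0,0,0,0]]]}}

```text
time_s: 14.95
position: [0.6506, 0.2115, 0.1129]
tcp_rot: [[-0.991, 0.135, -0.002], [0.135, 0.991, -0.0], [0.002, -0.001, -1.0]]
force: [-0.9, -0.4, -1.6]
opening: 0.137
grasp_force: 30.0
```

```bash
python3 - <<'E'
from go import *
plan([(.653,.0478,.114,133.1,10)])
q=bot.capture("scene");s=bot.read_state();P=np.array(s["position"]);R=np.array(s["tcp_rot"]);print(P)
for l in(-.0375,.0375): print(l,proj(q,P+R@[l,0,.0127]))
cv2.imwrite("pics/g5.png",cv2.resize(q["image"][190:290,180:280],None,fx=5,fy=5,interpolation=2))
E
```

```text
-> [0.653  0.0478 0.114 ] max 16.408534364774937
[[-2.5, -16.2, -0.1, -0.0, -0.0, 0.068], [-3.5, -16.0, -0.1, -0.0, -0.0, 0.068], [-4.6, -15.7, -0.1, -0.0, -0.0, 0.068], [-5.7, -15.3, -0.1, -0.0, -0.0, 0.068], [-6.7, -14.9, -0.1, -0.0, -0.0, 0.068], [-7.7, -14.4, -0.1, -0.0, -0.0, 0.069], [-8.7, -13.9, -0.1, -0.0, -0.0, 0.068], [-9.6, -13.3, -0.1, -0.001, -0.001, 0.069], [-10.5, -12.6, -0.1, -0.0, -0.0, 0.068], [-11.4, -11.8, -0.2, -0.001, -0.001, 0.069]]
[0.65026704 0.21146082 0.11229186]
-0.0375 [212.17598647 253.65745447]
0.0375 [231.44917525 272.94369074]
```

View pics/g5.png

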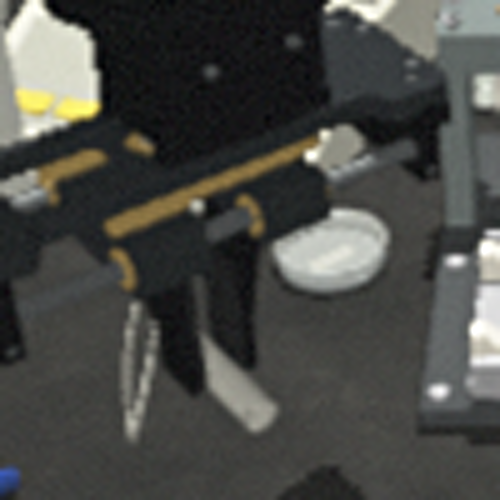

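Call:
{"op": "play_rows", "data": {"moves": [[[-2.5,-16.2,0,0,0,0.068],[-3.6,-16,0,0,0,0.068],[-4.7,-15.7,0,0,0,0.068],[-5.8,-15.3,0,0,0,0.068],[-6.8,-14.9,0,0,0,0.068]]]}}

```text
time_s: 15.5
position: [0.652, 0.1291, 0.1119]
tcp_rot: [[-0.888, 0.46, -0.004], [0.46, 0.888, -0.0], [0.003, -0.002, -1.0]]
force: [-0.5, 0.2, -0.9]
opening: 0.137
grasp_force: 30.0
```

Call:
{"op": "play_rows", "data": {"moves": [[[-7.9,-14.4,0,0,0,0.069],[-8.9,-13.9,0,0,0,0.068],[-9.8,-13.3,0,0,0,0.069],[-10.7,-12.6,0,0,0,0.068],[-11.6,-11.8,0,0,0,0.069]]]}}

```text
time_s: 16.0
position: [0.654, 0.0467, 0.1119]
tcp_rot: [[-0.681, 0.732, -0.004], [0.732, 0.681, 0.0], [0.003, -0.003, -1.0]]
force: [0.5, 0.4, -2.0]
opening: 0.136
grasp_force: 30.0
```

Call:
{"op": "play_rows", "data": {"moves": [[[0,0,15,0,0,0],[0,0,15,0,0,0],[0,0,15,0,0,0],[0,0,5,0,0,0],[0,0,0,0,0,0]]]}}

```text
time_s: 16.5
position: [0.6539, 0.0482, 0.0619]
tcp_rot: [[-0.684, 0.729, -0.004], [0.729, 0.684, 0.0], [0.003, -0.003, -1.0]]
force: [-0.4, -0.3, -1.6]
opening: 0.133
grasp_force: 30.0
```

```bash
python3 - <<'E'
from go import *
s=bot.read_state();print(s["position"],s["force"])
plan([(.6535,.047,.06,133.1,2)])
q=bot.capture("scene")
cv2.imwrite("pics/g6.png",cv2.resize(q["image"][190:290,240:340],None,fx=6,fy=6,interpolation=2))
E
```

```text
[0.65388878 0.04821663 0.06186517] [-0.40918432 -0.33462799 -1.61511539]
-> [0.6535 0.047  0.06  ] max 1.1575836902790224
[[-0.3, -0.6, 0.9, -0.001, -0.002, 0.001], [-0.3, -0.5, 1.0, -0.002, -0.001, 0.0]]
```

View pics/g6.png

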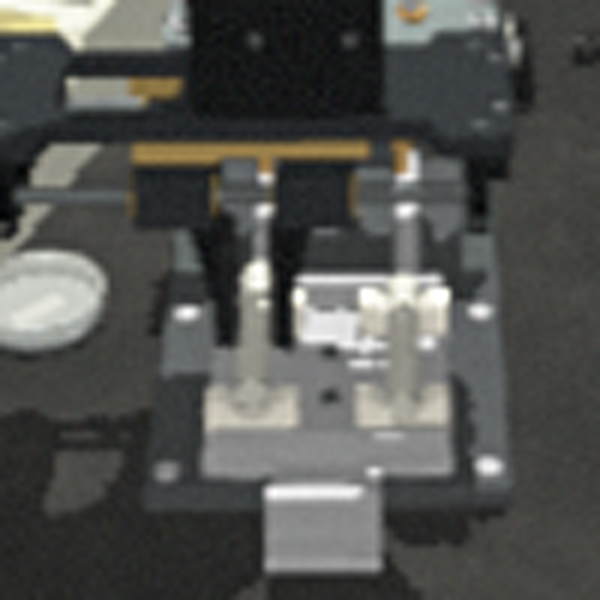

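```bash
python3 - <<'E'
from go import *
q=bot.capture("scene");a=-.8181;d=np.array([np.cos(a),np.sin(a),0])
c=lambda X:np.round((proj(q,X)-(240,190)+.5)*6)
s=bot.read_state();P=np.array(s["position"])
for nm,C in(("A now",P-[0,0,.0127]),("A seat",np.array([.6535,.0475,.042])),("B seat",np.array([.612,.0095,.042]))):
    print(nm,"tail bottom",c(C-d*.0375-[0,0,.0063]),"tail ctr",c(C-d*.0375),"tail top",c(C-d*.0375+[0,0,.0063]),"+5mm",c(C-d*.0425),"head top",c(C+d*.0375+[0,0,.0063]))
g=cv2.cvtColor(q["image"],cv2.COLOR_BGR2GRAY)
print(g[250:264,281].tolist(),g[250:264,306].tolist())
print(g[228:242,282].tolist())
E
```

```text
A now tail bottom [248. 401.] tail ctr [248. 388.] tail top [247. 374.] +5mm [247. 397.] head top [257. 255.]
A seat tail bottom [253. 422.] tail ctr [253. 409.] tail top [252. 396.] +5mm [252. 418.] head top [261. 275.]
B seat tail bottom [405. 422.] tail ctr [405. 408.] tail top [405. 395.] +5mm [405. 417.] head top [404. 275.]
[144, 148, 159, 166, 170, 169, 165, 151, 165, 174, 193, 155, 133, 135] [145, 141, 145, 147, 151, 155, 166, 165, 168, 167, 153, 128, 166, 148]
[98, 113, 110, 101, 115, 246, 254, 238, 246, 192, 155, 225, 183, 151]
```

Call:
{"op": "play_rows", "data": {"moves": [[[-1.5,-0.5,1,0,0,0],[-1.5,-0.5,1.5,0,0,0],[0,0,2,0,0,0],[0,0,1.5,0,0,0],[0,0,0,0,0,0]]]}}

```text
time_s: 17.1
position: [0.6564, 0.0443, 0.0579]
tcp_rot: [[-0.683, 0.73, -0.0], [0.73, 0.683, 0.0], [0.0, -0.0, -1.0]]
force: [-0.6, 0.7, -1.7]
opening: 0.136
grasp_force: 30.0
```

Call:
{"op": "play_rows", "data": {"moves": [[[0,0,1,0,0,0],[0,0,0.5,0,0,0],[0,0,0,0,0,0]]]}}

```text
time_s: 17.4
position: [0.6565, 0.0444, 0.0565]
tcp_rot: [[-0.683, 0.73, -0.0], [0.73, 0.683, 0.0], [0.0, -0.0, -1.0]]
force: [0.4, -0.8, -1.0]
opening: 0.133
grasp_force: 30.0
```

Call:
{"op": "play_rows", "data": {"moves": [[[0,0,1,0,0,0],[0,0,1,0,0,0],[0,0,0,0,0,0]]]}}

```text
time_s: 17.7
position: [0.657, 0.0446, 0.0548]
tcp_rot: [[-0.683, 0.73, 0.001], [0.73, 0.683, 0.0], [-0.001, 0.001, -1.0]]
force: [-0.1, 0.6, 0.2]
opening: 0.134
grasp_force: 30.0
```

Call:
{"op": "play_rows", "data": {"moves": [[[0,0,0.5,0,0,0],[0,0,0.5,0,0,0],[0,0,0,0,0,0]]]}}

```text
time_s: 18.0
position: [0.6572, 0.0446, 0.0545]
tcp_rot: [[-0.683, 0.73, 0.002], [0.73, 0.683, 0.0], [-0.001, 0.001, -1.0]]
force: [0.1, 1.8, 5.2]
opening: 0.135
grasp_force: 30.0
```

Contact at the expected height; release and raise.

Call:
{"op": "play_rows", "data": {"moves": [[[0,0,0.5,0,0,0],[0,0,0,0,0,0],[0,0,0,0,0,0],[0,0,0,0,0,0],[0,0,0,0,0,0]]], "fingers": -0.4}}

```text
time_s: 18.5
position: [0.6563, 0.0443, 0.0527]
tcp_rot: [[-0.683, 0.73, -0.001], [0.73, 0.683, -0.0], [0.0, -0.001, -1.0]]
force: [-0.5, 0.4, -0.7]
opening: 0.292
grasp_force: 0.0
```

Call:
{"op": "play_rows", "data": {"moves": [[[0,0,-10,0,0,0],[0,0,-20,0,0,0],[0,0,-20,0,0,0],[0,0,-20,0,0,0],[0,0,0,0,0,0]]]}}

```text
time_s: 19.0
position: [0.659, 0.0442, 0.1269]
tcp_rot: [[-0.683, 0.73, 0.007], [0.73, 0.683, -0.001], [-0.006, 0.005, -1.0]]
force: [0.4, 0.0, 0.6]
opening: 0.298
grasp_force: 0.0
```

Call:
{"op": "play_rows", "data": {"moves": [[[40,-7,0,0,0,0],[40,-7,0,0,0,0],[40,-7,0,0,0,0],[10,-7,0,0,0,0],[0,0,0,0,0,0]]], "fingers": -1}}

```text
time_s: 19.5
position: [0.5449, 0.1209, 0.1226]
tcp_rot: [[-0.685, 0.729, -0.003], [0.729, 0.685, -0.0], [0.002, -0.002, -1.0]]
force: [-0.5, 0.2, 0.1]
opening: 0.018
grasp_force: 0.0
```

```bash
python3 - <<'E'
from go import *
from ov import *
a=-.8181;d=np.array([np.cos(a),np.sin(a),0])
J=np.array([.6683,-.0111,0])
T=J+d*(-.0528-.095-.004-.025);print("front",T)
plan([(T[0],T[1],.05,133.1,5)])
q=bot.capture("scene");p=bot.capture("top")
X=cv2.resize(q["image"][195:295,250:350],None,fx=4,fy=4,interpolation=2);Y=cv2.resize(p["image"][150:250,255:355],None,fx=4,fy=4,interpolation=2)
cv2.imwrite("pics/g7.png",np.hstack([X,Y]))
E
```

```text
front [0.5474379  0.11793718 0.        ]
-> [0.5475 0.118  0.05  ] max 14.62190138114739
[[-0.8, -0.0, 14.5, -0.0, -0.0, 0.0], [-0.8, -0.0, 14.5, -0.001, -0.0, 0.0], [-0.8, -0.0, 14.5, -0.0, -0.001, 0.001], [-0.8, -0.1, 14.5, -0.001, -0.0, 0.0], [-0.8, -0.0, 14.6, -0.0, -0.001, 0.001]]
```

View pics/g7.png

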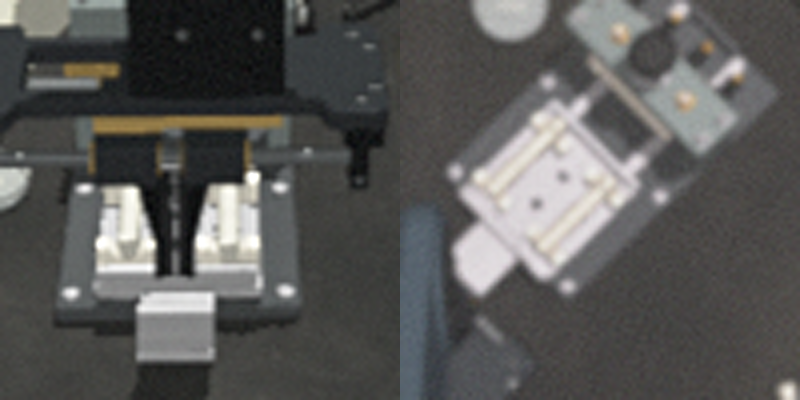

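Call:
{"op": "play_rows", "data": {"moves": [[[0,0,20,0,0,0],[0,0,20,0,0,0],[0,0,20,0,0,0],[0,0,17,0,0,0],[0,0,0,0,0,0]]]}}

```text
time_s: 20.1
position: [0.5479, 0.119, 0.0438]
tcp_rot: [[-0.682, 0.731, -0.002], [0.731, 0.682, -0.0], [0.001, -0.002, -1.0]]
force: [-0.3, 0.8, 0.2]
opening: 0.005
grasp_force: 0.0
```

Call:
{"op": "play_rows", "data": {"moves": [[[-5,0,0,0,0,0],[-5,0,0,0,0,0],[-5,0,0,0,0,0],[-5,0,0,0,0,0],[-5,0,0,0,0,0]]]}}

```text
time_s: 20.6
position: [0.565, 0.1018, 0.0467]
tcp_rot: [[-0.683, 0.73, 0.001], [0.73, 0.683, 0.0], [-0.0, 0.001, -1.0]]
force: [-1.3, 0.9, 0.6]
opening: 0.006
grasp_force: 0.8
```

Call:
{"op": "play_rows", "data": {"moves": [[[-8,0,0,0,0,0],[-8,0,0,0,0,0],[-8,0,0,0,0,0],[-8,0,0,0,0,0],[-8,0,0,0,0,0]]]}}

```text
time_s: 21.1
position: [0.5921, 0.0721, 0.046]
tcp_rot: [[-0.683, 0.73, -0.0], [0.73, 0.683, -0.0], [0.0, -0.0, -1.0]]
force: [-1.1, 1.4, 0.6]
opening: 0.007
grasp_force: 0.9
```

Call:
{"op": "play_rows", "data": {"moves": [[[-8,0,0,0,0,0],[-8,0,0,0,0,0],[-8,0,0,0,0,0],[-8,0,0,0,0,0],[-8,0,0,0,0,0]]]}}

```text
time_s: 21.6
position: [0.6192, 0.043, 0.0459]
tcp_rot: [[-0.683, 0.73, -0.001], [0.73, 0.683, -0.0], [0.0, -0.001, -1.0]]
force: [-1.9, 0.8, 0.6]
opening: 0.007
grasp_force: 0.9
```

Call:
{"op": "play_rows", "data": {"moves": [[[-4,0,0,0,0,0],[-3,0,0,0,0,0],[-3,0,0,0,0,0],[-3,0,0,0,0,0],[-2,0,0,0,0,0]]]}}

```text
time_s: 22.1
position: [0.6293, 0.0325, 0.046]
tcp_rot: [[-0.683, 0.73, -0.0], [0.73, 0.683, -0.0], [0.0, -0.0, -1.0]]
force: [-2.0, 1.4, -0.3]
opening: 0.008
grasp_force: 0.8
```

Call:
{"op": "play_rows", "data": {"moves": [[[-1.5,0,0,0,0,0],[-1.5,0,0,0,0,0],[-1.5,0,0,0,0,0],[0,0,0,0,0,0]]]}}

```text
time_s: 22.5
position: [0.6326, 0.0291, 0.046]
tcp_rot: [[-0.683, 0.73, 0.0], [0.73, 0.683, -0.0], [-0.0, 0.0, -1.0]]
force: [-1.0, 0.4, -0.1]
opening: 0.007
grasp_force: 0.4
```

Call:
{"op": "play_rows", "data": {"moves": [[[-1.5,0,0,0,0,0],[-1.5,0,0,0,0,0],[-1.5,0,0,0,0,0],[0,0,0,0,0,0]]]}}

```text
time_s: 22.9
position: [0.6344, 0.0271, 0.046]
tcp_rot: [[-0.683, 0.731, -0.002], [0.731, 0.683, 0.002], [0.003, -0.001, -1.0]]
force: [-3.1, 4.3, 2.2]
opening: 0.007
grasp_force: 2.5
```

Call:
{"op": "play_rows", "data": {"moves": [[[-1,0,0,0,0,0],[-1,0,0,0,0,0],[-1,0,0,0,0,0],[0,0,0,0,0,0]]]}}

```text
time_s: 23.3
position: [0.6344, 0.027, 0.046]
tcp_rot: [[-0.683, 0.731, -0.007], [0.731, 0.683, 0.005], [0.008, -0.002, -1.0]]
force: [-5.6, 9.2, 4.8]
opening: 0.005
grasp_force: 5.4
```

Call:
{"op": "play_rows", "data": {"moves": [[[-1,0,0,0,0,0],[-1,0,0,0,0,0],[0,0,0,0,0,0]]]}}

```text
time_s: 23.6
position: [0.6345, 0.0269, 0.0461]
tcp_rot: [[-0.682, 0.731, -0.009], [0.731, 0.682, 0.007], [0.011, -0.002, -1.0]]
force: [-8.6, 11.7, 7.9]
opening: 0.005
grasp_force: 7.2
```

Call:
{"op": "play_rows", "data": {"moves": [[[5,0,0,0,0,0],[5,0,0,0,0,0],[20,0,-20,0,0,0],[20,0,-40,0,0,0],[20,0,-40,0,0,0]]]}}

```text
time_s: 24.1
position: [0.5912, 0.0732, 0.1465]
tcp_rot: [[-0.683, 0.731, 0.0], [0.731, 0.683, -0.001], [-0.001, -0.0, -1.0]]
force: [0.5, 0.1, -0.9]
opening: 0.008
grasp_force: 0.0
```

Call:
{"op": "play_rows", "data": {"moves": [[[20,0,-40,0,0,0],[20,0,-40,0,0,0],[0,0,0,0,0,0],[0,0,0,0,0,0]]]}}

```text
time_s: 24.5
position: [0.565, 0.1025, 0.2276]
tcp_rot: [[-0.684, 0.73, 0.005], [0.73, 0.684, -0.001], [-0.004, 0.003, -1.0]]
force: [-0.1, -0.7, -0.6]
opening: 0.004
grasp_force: 0.0
```

```bash
python3 - <<'E'
from ov import *
from go import *
q0=[.6683,-.0111,-.8181,.0572]
pics={n:bot.capture(n) for n in("top","scene")}
for n,p in pics.items():
    m=model(q0)
    for k in m:
        print(n,k,[(round(d["confidence"],2),np.round(np.array(d["centre"])-proj(p,m[k]),1)) for d in bot.pinpoint(p,k) if np.linalg.norm(d["centre"]-proj(p,m[k]))<15])
    t=m["tab_top"];d=np.array([np.cos(q0[2]),np.sin(q0[2]),0]);print("1cm",proj(p,t+d*.01)-proj(p,t))
s=bot.read_state();print(s["position"],s["force"])
plan([(.7025,-.0476,.25,133.1,8)])
E
```

```text
top jig [(0.84, array([3.3, 3.2]))]
top collar_top [(0.74, array([-0.6, -1.6]))]
top knob_top [(0.61, array([-5. , -1.1]))]
top plunger [(0.74, array([-0.5,  1.2]))]
top groove_l [(0.97, array([11.2,  9.9])), (0.93, array([-3.4, -0.5]))]
top groove_r [(0.97, array([-2.2, -3.5]))]
top tab_top [(0.91, array([ 3.2, -1.6]))]
1cm [ 2.45752468 -2.4062559 ]
scene jig [(0.65, array([ 1.7, -1.4]))]
scene collar_top [(0.72, array([-2.6, -0.5]))]
scene knob_top [(0.76, array([-0.5, -1. ]))]
scene plunger []
scene groove_l [(0.84, array([-0.6,  2.8]))]
scene groove_r [(0.9, array([1.6, 1. ]))]
scene tab_top [(0.61, array([ 0.9, -1.5]))]
1cm [ 0.07932527 -2.56277872]
[0.56374929 0.10270663 0.22609271] [-0.90618707  0.19912326  0.90466222]
-> [ 0.7025 -0.0477  0.25  ] max 25.775957790157868
[[-25.6, -0.2, -3.0, 0.0, 0.0, -0.0], [-25.6, -0.2, -3.0, 0.0, 0.0, -0.0], [-25.6, -0.2, -3.0, 0.0, 0.0, -0.0], [-25.6, -0.2, -3.0, 0.0, 0.0, -0.0], [-25.5, -0.1, -3.0, 0.0, 0.0, -0.0], [-25.6, -0.2, -3.0, 0.0, 0.0, -0.0], [-25.5, -0.1, -2.9, 0.0, 0.0, -0.0], [-25.6, -0.2, -3.0, 0.0, 0.0, -0.0]]
```

Call:
{"op": "play_rows", "data": {"moves": [[[-20,0,-10,0,0,0],[-26,-0.2,-8,0,0,0],[-26,-0.2,-4,0,0,0],[-26,-0.2,-2,0,0,0],[-26,-0.2,0,0,0,0]]]}}

```text
time_s: 25.8
position: [0.6487, 0.0109, 0.2507]
tcp_rot: [[-0.683, 0.73, 0.001], [0.73, 0.683, -0.0], [-0.001, 0.001, -1.0]]
force: [-1.2, 0.2, 0.0]
opening: 0.003
grasp_force: 0.0
```

Call:
{"op": "play_rows", "data": {"moves": [[[-26,-0.2,0,0,0,0],[-26,-0.2,0,0,0,0],[-20,-0.2,0,0,0,0],[-8.6,0,0,0,0,0],[0,0,0,0,0,0]]]}}

```text
time_s: 26.3
position: [0.7028, -0.0485, 0.2497]
tcp_rot: [[-0.682, 0.731, -0.0], [0.731, 0.682, 0.0], [0.0, -0.0, -1.0]]
force: [-0.2, -0.0, 0.3]
opening: 0.002
grasp_force: 0.0
```

Call:
{"op": "play_rows", "data": {"moves": [[[0,0,10,0,0,0],[0,0,10,0,0,0],[0,0,10,0,0,0],[0,0,5,0,0,0],[0,0,0,0,0,0]]]}}

```text
time_s: 26.8
position: [0.7015, -0.0471, 0.2134]
tcp_rot: [[-0.683, 0.73, -0.003], [0.73, 0.683, 0.001], [0.003, -0.002, -1.0]]
force: [0.9, -0.1, 0.0]
opening: 0.004
grasp_force: 0.0
```

```bash
python3 - <<'E'
from go import *
print(bot.tips_ahead)
s=bot.read_state();print(s["position"],s["force"])
plan([(.7025,-.0476,.208,133.1,2)])
E
```

```text
0.014
[ 0.70146174 -0.04711958  0.21342917] [ 0.88410225 -0.13666448  0.02613535]
-> [ 0.7025 -0.0476  0.208 ] max 2.7730849247724096
[[-0.5, 0.2, 2.7, -0.001, -0.001, 0.0], [-0.6, 0.2, 2.7, -0.001, -0.002, 0.0]]
```

Call:
{"op": "play_rows", "data": {"moves": [[[0,0,3,0,0,0],[0,0,3,0,0,0],[0,0,2,0,0,0],[0,0,0,0,0,0],[0,0,0,0,0,0]]]}}

```text
time_s: 27.3
position: [0.7025, -0.0477, 0.2072]
tcp_rot: [[-0.683, 0.73, 0.0], [0.73, 0.683, -0.0], [-0.0, 0.0, -1.0]]
force: [0.3, 0.3, 0.1]
opening: 0.008
grasp_force: 0.0
```

Call:
{"op": "play_rows", "data": {"moves": [[[0,0,1,0,0,0],[0,0,1,0,0,0],[0,0,1,0,0,0],[0,0,0,0,0,0]]]}}

```text
time_s: 27.7
position: [0.7023, -0.0477, 0.2038]
tcp_rot: [[-0.683, 0.73, -0.0], [0.73, 0.683, 0.0], [0.0, -0.0, -1.0]]
force: [-0.6, -0.1, -0.1]
opening: 0.006
grasp_force: 0.0
```

Call:
{"op": "play_rows", "data": {"moves": [[[0,0,1,0,0,0],[0,0,1,0,0,0],[0,0,0,0,0,0],[0,0,0,0,0,0]]]}}

```text
time_s: 28.1
position: [0.7024, -0.0477, 0.202]
tcp_rot: [[-0.683, 0.73, -0.0], [0.73, 0.683, 0.0], [0.0, -0.0, -1.0]]
force: [-0.6, -0.2, -0.2]
opening: 0.006
grasp_force: 0.0
```

Call:
{"op": "play_rows", "data": {"moves": [[[0,0,1,0,0,0],[0,0,1,0,0,0],[0,0,0,0,0,0],[0,0,0,0,0,0]]]}}

```text
time_s: 28.5
position: [0.7026, -0.0477, 0.2006]
tcp_rot: [[-0.683, 0.73, 0.001], [0.73, 0.683, -0.0], [-0.001, 0.0, -1.0]]
force: [-0.9, -0.5, 4.1]
opening: 0.005
grasp_force: 1.7
```

Call:
{"op": "play_rows", "data": {"moves": [[[0,0,3,0,0,0],[0,0,3,0,0,0],[0,0,3,0,0,0],[0,0,0,0,0,0],[0,0,0,0,0,0]]]}}

```text
time_s: 29.0
position: [0.7026, -0.0477, 0.191]
tcp_rot: [[-0.683, 0.73, 0.0], [0.73, 0.683, 0.0], [-0.0, 0.0, -1.0]]
force: [-0.1, 0.1, 4.6]
opening: 0.003
grasp_force: 2.3
```

Call:
{"op": "play_rows", "data": {"moves": [[[0,0,2,0,0,0],[0,0,2,0,0,0],[0,0,1,0,0,0],[0,0,0,0,0,0],[0,0,0,0,0,0]]]}}

```text
time_s: 29.5
position: [0.7027, -0.0478, 0.1864]
tcp_rot: [[-0.683, 0.73, 0.001], [0.73, 0.683, -0.0], [-0.0, 0.0, -1.0]]
force: [-0.2, 0.4, 5.5]
opening: 0.004
grasp_force: 2.9
```

Call:
{"op": "play_rows", "data": {"moves": [[[0,0,1,0,0,0],[0,0,1,0,0,0],[0,0,0,0,0,0],[0,0,0,0,0,0]]]}}

```text
time_s: 29.9
position: [0.7026, -0.0477, 0.185]
tcp_rot: [[-0.683, 0.73, 0.001], [0.73, 0.683, -0.0], [-0.001, 0.0, -1.0]]
force: [-2.0, 0.0, 7.8]
opening: 0.008
grasp_force: 4.0
```

Call:
{"op": "play_rows", "data": {"moves": [[[0,0,1,0,0,0],[0,0,1,0,0,0],[0,0,1,0,0,0],[0,0,0,0,0,0],[0,0,0,0,0,0]]]}}

```text
time_s: 30.4
position: [0.7026, -0.0477, 0.1828]
tcp_rot: [[-0.683, 0.73, 0.001], [0.73, 0.683, -0.0], [-0.001, 0.001, -1.0]]
force: [-2.4, 1.0, 10.7]
opening: 0.007
grasp_force: 5.4
```

Call:
{"op": "play_rows", "data": {"moves": [[[0,0,1,0,0,0],[0,0,0.5,0,0,0],[0,0,0,0,0,0],[0,0,0,0,0,0],[0,0,0,0,0,0]]]}}

```text
time_s: 30.9
position: [0.7027, -0.0477, 0.1817]
tcp_rot: [[-0.683, 0.73, 0.001], [0.73, 0.683, -0.0], [-0.001, 0.001, -1.0]]
force: [-3.2, 0.8, 12.2]
opening: 0.004
grasp_force: 6.0
```

```bash
python3 - <<'E'
from go import *
for i in range(6):
    p=bot.capture("scene");s=bot.read_state();print(np.round(s["position"],4),np.round(s["force"],1))
r=bot.pinpoint(p,"ring");c=bot.pinpoint(p,"collar_top");k=bot.pinpoint(p,"knob_top")
print(r[:2],c[:2],k[:2],proj(p,np.array([.7025,-.0476,.14])),proj(p,np.array([.7025,-.0476,.167])))
E
```

```text
[ 0.7027 -0.0478  0.1817] [-3.2  0.7 11.4]
[ 0.7027 -0.0477  0.1817] [-2.8 -0.1 11.8]
[ 0.7027 -0.0477  0.1817] [-2.9  0.3 12. ]
[ 0.7027 -0.0477  0.1817] [-3.1  0.3 11.4]
[ 0.7027 -0.0478  0.1817] [-3.5  0.8 11.7]
[ 0.7027 -0.0477  0.1816] [-3.6  0.9 12.7]
[{'centre': [293.4, 187.6], 'confidence': 0.89}, {'centre': [292.1, 186.1], 'confidence': 0.22}] [{'centre': [292.2, 185.7], 'confidence': 0.91}] [{'centre': [294.6, 177.1], 'confidence': 0.92}] [295.33578383 188.04741057] [295.16549043 178.0504417 ]
```

Call:
{"op": "play_rows", "data": {"moves": [[[0,0,0.9,0,0,0],[0,0,0,0,0,0],[0,0,0,0,0,0],[0,0,0,0,0,0],[0,0,0,0,0,0]]]}}

```text
time_s: 31.85
position: [0.7027, -0.0477, 0.181]
tcp_rot: [[-0.683, 0.73, 0.001], [0.73, 0.683, -0.0], [-0.001, 0.001, -1.0]]
force: [-3.1, 1.0, 12.7]
opening: 0.002
grasp_force: 6.4
```

```bash
python3 - <<'E'
from go import *
s=bot.read_state();print(s["position"],s["force"])
if .180<s["position"][2]<.182: print(bot.hand_in())
E
```

```text
[ 0.70267572 -0.04774944  0.18096688] [-3.12110693  0.98289676 12.69296749]
the job is handed in; nothing more can be done
None
```

I handed the job in at about 32 s with both long posts in their grooves (necks towards the bridge), the carriage pushed to a hard stop I took as home, and the knob held 20 mm down at about 12.7 N, the force expected with both pin pairs on the posts; no verdict came back, and I viewed 11 pictures, one over the limit of 10.

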